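# Park the scenery section in the bench rack and hook it in

## Robot

A 6-joint arm with a two-finger parallel gripper is mounted at the origin on the work surface. World frame = base frame: x ahead of the robot, y to its left, z up, the work surface at z = 0. Lengths are in m, angles in rad, forces in N, time in s.
With the tool pointing down it reaches from about 0.375 to 0.925 m from the base axis. Payload 5.7 kg.
Tool frame: the origin (TCP) lies midway between the tips of the shut fingers; the grasp point (between the pads) lies 19 mm behind it; z points along the fingers, x is the direction in which the jaws open and shut, and the axes are right-handed (so a half turn about z gives the same grasp; the last joint's range is limited). The gripper opens to 88 mm and grips with 3 to 60 N. Pads are 20 mm wide; open, the fingers measure 115 mm over their backs; the gripper's body (75 mm by 178 mm) begins 61 mm behind the grasp point.
Start: joints at [-1.432, 0.359, 1.51, -0, 1.272, -0.115], TCP at [0.151, -0.581, 0.223] pointing down, gripper open.
Joint ranges: [-2.97, 2.97], [-1.01, 2.36], [0.21, 2.38], [-0.96, 4.11], [0.2, 2.71], [-2.98, 2.98]. Speed limits (rad/s): [2.39, 2.39, 3.14, 3.14, 3.14, 3.14].

## Interface

Orientations are given as a unit quaternion [x, y, z, w].
In Python, from bench import move_ptp, servo_line, goto_joints, move_gripper, sleep, inverse_kinematics, capture, PlanningError, close_job, spot_in, silhouettes, current_clock, current_joint_pos, current_qvel, current_joint_torque, current_position, current_orientation, current_force, current_torque, current_finger_gap gives the robot as it stands. Calls block until the motion is done:
- move_ptp(position, orientation): joint-space move of the TCP to a pose.
- servo_line(position, orientation=None, rate=0.15, contact_N=None): straight line of the TCP; orientation=None keeps the orientation; rate is the mean speed in m/s. With contact_N (N) it stops when the force on the tool has changed by that much, and returns True; else False.
- goto_joints(angles): joint-space move.
- move_gripper(opening): finger opening in m; the grip force is fixed at half the most; returns when the fingers have stopped.
- sleep(seconds).
- inverse_kinematics(position, orientation): joint angles nearest the present ones, or None.
- capture(name): name is "side" or "top" or "wrist"; returns a dict with "image" (480x640x3 uint8, blue, green, red), "range_z" (480x640 float32, m along the optical axis (not along the pixel's ray), 0 where there is no reading), "intrinsics" (3x3 intrinsics, pixels), "R" (3x3) and "t" (3): a world point X has camera coordinates R X + t. Camera axes: x right, y down, z forward; pixel columns grow to the right and rows downward; lengths in m; the calibration is good to about 2 mm. A picture is of the moment at which its call begins.
A pose or a line that the arm cannot do raises PlanningError and nothing moves.
- close_job(): hands the job in, once; it reports no verdict.
Trained networks look in the newest picture that a camera, given by its name, has taken for a name from the list of things; names that differ only in an ending like _2 or _b are one class to them, and where a whole thing is asked for, a point or a joint stands for the part that bears it (a point fixed in the world has none). Each returns a list of dicts, best first, with "conf" (0 to 1); they miss things now and then, are a little off and sometimes report something else, mostly with a low value. They report only what shows in the picture. A call takes as long as a camera call. They do not tell look-alikes from the thing itself.
- spot_in(camera, query): "xy" ([column, row] in pixels, amid what is visible of it).
- silhouettes(camera, query): "region" (480x640 bool, what is visible of it) and "xy" ([column, row] in pixels, amid what is visible of it).
Readings, each from a call of its own:
- current_clock(): time.
- current_joint_pos(): joint angles.
- current_qvel(): joint speeds.
- current_joint_torque(): joint torques, N m.
- current_position(): TCP position.
- current_orientation(): TCP orientation.
- current_force(): force on the tool from outside, world axes, zero at the start.
- current_torque(): the same for the moment, N m.
- current_finger_gap(): finger opening in m.
Only numpy, scipy, OpenCV 4.12 (cv2) and the standard library are available. Lean on these libraries where they do the work, as an engineer would, in place of code of your own. Each camera call takes 0.05 s, during which the arm holds its last target.

## Task

Slide the small grey scenery section, ruin end first, into the empty low bay of the plywood bench rack until it is fully home against the back of the bay. Then swing the rack's steel gate hook down until it rests in the eye at the front of the section, and let go. Leave the other things on the bench and on the rack where they are.

Things in the scene. Friction and masses are not known exactly. Their poses are not given: they have to be found in the camera images.
- rack: Plywood rack fixed to the bench, 302 wide, 107 deep, 60 mm high, 12 mm deck on top. Origin on the bench, mid-mouth of its left, empty bay; +x into the bay, +y left, looking in. Bay: 135 mm wide (flared to 148 in the first 10 mm), 48 mm high, 95 mm deep to the back stop; its floor is the bench. Right bay full of stripwood. Hook bracket at the deck's front left; deck right of y = -60 mm has clutter.
- section: Loose slate-grey board, 170 (x) x 130 (y) x 12 mm, 12 mm bevels on its rear corners, 0.2 to 0.4 kg; origin: centre of underside, +x to its rear, which enters the bay first. Stone walls on the rear half, to 42 mm over the bench: 6 mm headroom. The front 75 mm, with grip and eye, stay outside: fully home, its origin is at x = +10, y = 0 (2.5 mm play) in the rack's frame, axes parallel. No lifting needed.
- section_grip (a point): Top centre of the section's beech grip: upright batten 52 mm long (x), 24 mm wide (y), top 46 mm above the section's underside and 34 mm above its board, at x = -55, y = -25 mm in the section's frame. Pinch it across the 24 mm; at least 38 mm free on either side. Sliding friction is a few newtons, acting behind the grip: hold it firmly, a light grip lets the section twist.
- section_eye (a point): Centre of the steel eye: a ring lying flat, 22 mm hole, 5 mm wire, sticking out ahead of the board's front edge at x = -98.5, y = +52 mm in the section's frame, 36.5 mm above its underside, on a plate on a 22 mm wide wooden cleat.
- hook_pivot (a point): Axis of the gate hook's pin, on a bracket on the rack's deck: x = +10, y = +52, z = +70 mm in the rack's frame. The axis is parallel to the rack's y.
- hook_bend (a point): The bend of the gate hook, where its straight 8 mm round steel arm (103 mm from pin to bend) turns into the 17 mm long, 7 mm thick tip.
- hook_tip (a point): The free end of the gate hook's tip. Closed, the tip points down through the eye and this point lies about 16 mm below the bend.
- hook (a joint): Hook angle, rad. 0: closed, arm to the front (rack -x) sloping 17 degrees down, resting on the eye, tip through it. Grows as it swings up; 1.87: arm upright; starts at 2.1 to 2.5, leaning back over the deck. Range -0.05 to 2.6. Stiff pin: stays at any angle it is left at; about 0.5 N at the bend moves it either way.
- pliers: Bystander: steel pliers, 170 mm, lying left of the section.
- strip: Bystander: dark stripwood stick 200 x 12 x 9 mm, lying left of the section.
- brush: Bystander: brush, 190 mm, lying right of the section.
- hammer: Bystander: hammer with wooden handle, 260 mm, lying right of the brush.
- tin: Bystander: tin, 52 mm across, 42 mm high, on the deck's right end; origin under its centre.
- rock: Bystander: rock piece 42 x 30 x 28 mm on the deck, right of its middle.
- gluepot: Bystander: jar, 56 mm across, 75 mm high, on the bench just left of the rack.
- house: Bystander: small roofless plaster house 100 x 85 x 70 mm on the bench, left of the rack.
Not all that is in view belongs to the job. Of the things that look like the section, the middle-sized one is meant.

How it is judged:
By the outcome, as a careful person would: the job done as asked, in the order asked, and still so for the second after the job is handed in, with the robot touching nothing.
It also fails if it takes over 53 s, if anything falls off the work surface, if the arm or the gripper's body presses on something with over 40 N, if the wrist force passes 120 N, or if a joint passes its speed limit or range.

## Working session

There is one attempt and no reset: what is moved stays moved. The work goes in short steps, each a Python script; the robot and the scene stay as the last script left them, time stands still between calls to the robot, and variables do not carry over. Pictures are saved under pics/ and viewed, and the job is handed in when it is done.

```bash
ls; mkdir -p pics
python3 - <<'E'
from bench import *
import cv2,pickle
d={}
for n in ("top","side","wrist"):
    c=capture(n); d[n]=c; cv2.imwrite(f"pics/{n}0.png",c["image"])
    for q in ("section","rack","hook","section_grip","section_eye","hook_bend","hook_tip","hook_pivot"):
        try: print(n,q,[(round(r["conf"],2),[int(v) for v in r["xy"]]) for r in spot_in(n,q)])
        except Exception as e: print(n,q,e)
pickle.dump(d,open("c0.pkl","wb"))
print(current_clock(),current_orientation())
E
```

```text
pics
top section [(0.8, [188, 327]), (0.8, [469, 343]), (0.7, [332, 218])]
top rack [(0.9, [371, 132])]
top hook [(0.44, [324, 133])]
top section_grip [(0.95, [467, 343]), (0.94, [185, 328]), (0.89, [332, 218])]
top section_eye [(0.76, [182, 328]), (0.71, [466, 339]), (0.6, [321, 136]), (0.57, [332, 220])]
top hook_bend [(0.73, [328, 134]), (0.44, [418, 230])]
top hook_tip [(0.47, [324, 128])]
top hook_pivot [(0.8, [372, 133])]
side section [(0.91, [270, 379]), (0.77, [307, 246])]
side rack [(0.98, [289, 199])]
side hook [(0.73, [258, 188])]
side section_grip [(0.94, [309, 244]), (0.57, [273, 380])]
side section_eye [(0.83, [309, 245]), (0.69, [272, 380])]
side hook_bend [(0.56, [261, 185]), (0.39, [362, 187])]
side hook_tip [(0.73, [262, 181])]
side hook_pivot [(0.61, [292, 199])]
wrist section [(0.92, [59, 134])]
wrist rack []
wrist hook []
wrist section_grip [(0.76, [60, 137])]
wrist section_eye [(0.59, [58, 135])]
wrist hook_bend []
wrist hook_tip []
wrist hook_pivot []
1.35 [ 7.90903373e-01 -6.11941051e-01 -5.76361293e-05 -3.55338147e-05]
```

View pics/top0.png

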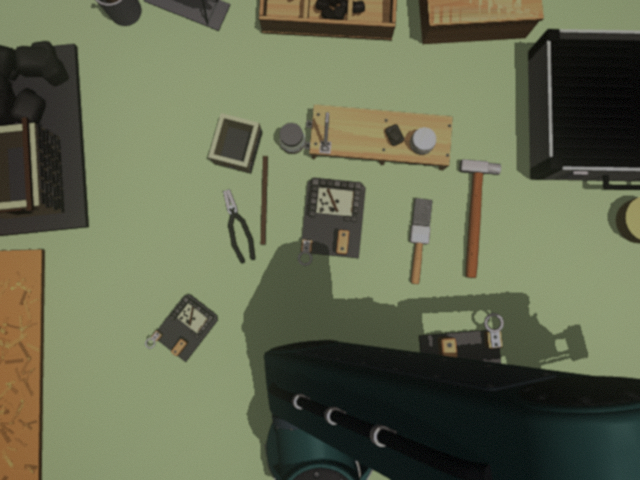

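View pics/side0.png

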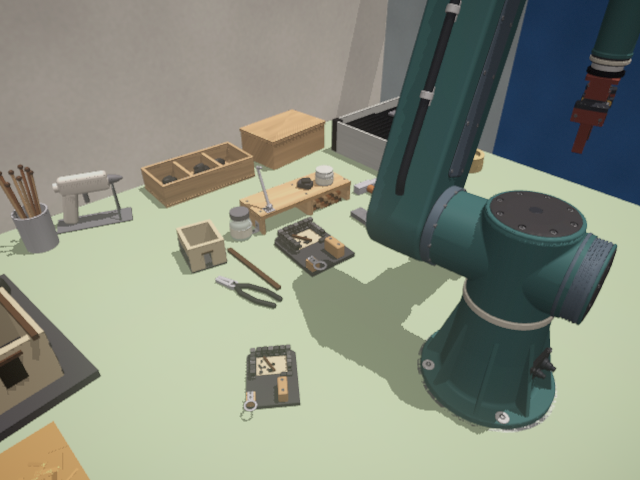

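View pics/wrist0.png

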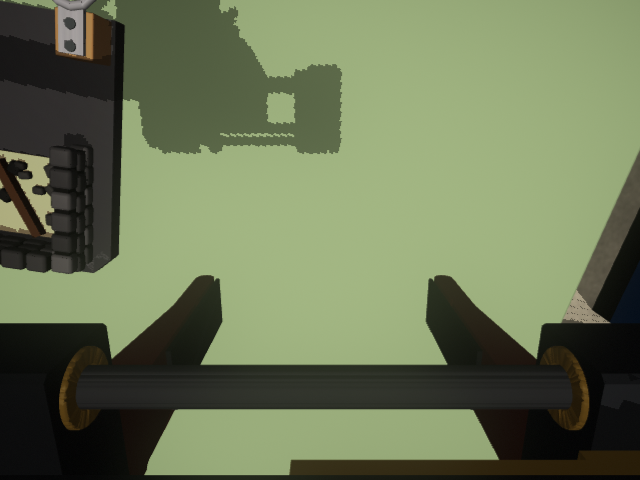

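Top view: three look-alikes, at (188,327), (332,218) and (460,340, partly hidden). The one in front of the rack at (332,218) is probably the middle-sized one. The hook is upright near (322,130). I'll measure the sizes and poses.

```bash
cat > h.py <<'E'
import numpy as np,cv2
def cloud(c):
    K=c["intrinsics"];z=c["range_z"].astype(float);v,u=np.mgrid[0:480,0:640]
    P=np.stack([(u-K[0,2])/K[0,0]*z,(v-K[1,2])/K[1,1]*z,z],-1)
    W=(P-c["t"])@c["R"]; W[z<=0]=np.nan
    return W
def proj(c,X):
    p=c["R"]@np.asarray(X)+c["t"];q=c["intrinsics"]@p;return q[:2]/q[2]
def ray(c,uv,z):
    K=c["intrinsics"];d=np.linalg.inv(K)@np.array([uv[0],uv[1],1.0]);d=c["R"].T@d;o=-c["R"].T@c["t"]
    return o+d*(z-o[2])/d[2]
E
python3 - <<'E'
from h import *;import pickle
d=pickle.load(open("c0.pkl","rb"))
np.set_printoptions(precision=4,suppress=True)
c=d["top"];W=cloud(c)
print(c["intrinsics"],-c["R"].T@c["t"])
for name,(u0,u1,v0,v1),zr in [("sec",(290,375,170,265),(.006,.018)),("small",(140,225,285,365),(.004,.018)),("big",(405,520,300,345),(.005,.02)),("rack",(295,465,95,175),(.052,.068))]:
    w=W[v0:v1,u0:u1].reshape(-1,3);m=(w[:,2]>zr[0])&(w[:,2]<zr[1]);p=w[m]
    r=cv2.minAreaRect((p[:,:2]*1000).astype(np.float32));print(name,m.sum(),r,np.median(p[:,2]))
    print(cv2.boxPoints(r))
w=W[440:470,150:250].reshape(-1,3);print("bench z",np.nanmedian(W[260:280,100:200,2]),np.nanmedian(W[180:250,500:530,2]))
im=cv2.resize(c["image"][90:280,200:500],None,fx=2.6,fy=2.6,interpolation=cv2.INTER_CUBIC);cv2.imwrite("pics/z1.png",im)
im=cv2.resize(d["side"]["image"][150:290,200:380],None,fx=4,fy=4,interpolation=cv2.INTER_CUBIC);cv2.imwrite("pics/z2.png",im)
E
```

```text
[[553.7393   0.     322.857 ]
 [  0.     553.7393 237.9125]
 [  0.       0.       1.    ]] [0.3357 0.0033 1.2292]
sec 3139 ((493.6856689453125, -18.74231719970703), (207.1089324951172, 184.91795349121094), 0.10712950676679611) 0.01281605329337049
[[ 389.9585   73.5229]
 [ 390.3043 -111.3948]
 [ 597.4128 -111.0075]
 [ 597.0671   73.9101]]
small 2051 ((252.3831329345703, 307.1504821777344), (172.23207092285156, 184.7050323486328), 1.858154535293579) 0.008942025098366845
[[163.3178 396.6621]
 [169.3069 212.0542]
 [341.4484 217.6389]
 [335.4594 402.2468]]
big 793 ((268.1437072753906, -307.1907653808594), (95.26898193359375, 248.5657501220703), 0.9502918720245361) 0.015681124065018953
[[ 218.4546 -183.715 ]
 [ 222.577  -432.2466]
 [ 317.8329 -430.6665]
 [ 313.7104 -182.135 ]]
rack 5987 ((670.9403686523438, -104.29985046386719), (332.62139892578125, 112.43819427490234), 85.6369400024414) 0.060165894116975344
[[ 602.2319 -265.8517]
 [ 714.3442 -274.4055]
 [ 739.6488   57.252 ]
 [ 627.5365   65.8058]]
bench z 0.0001448804066616314 0.0006663477471939729
```

View pics/z1.png

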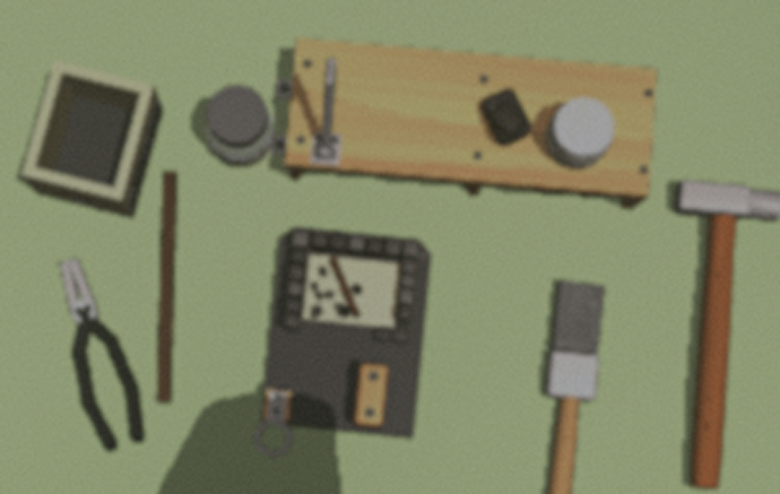

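View pics/z2.png

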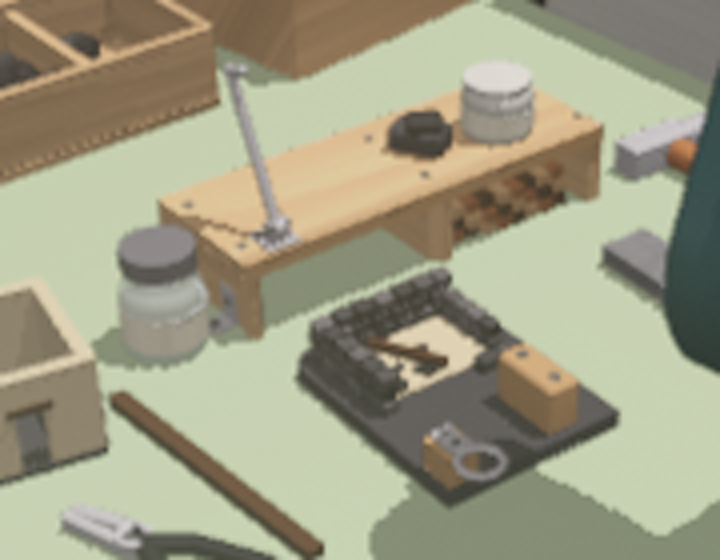

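Zoomed crops: the section's ruin end faces the rack and its yaw is close to the rack's, about -5°. The hook stands upright and leans back, on the front left of the deck. Next I'll refine with a wrist view from above.

```bash
cat >> h.py <<'E'
def qdown(a): return [float(np.cos(a/2)),float(np.sin(a/2)),0.,0.]
E
python3 - <<'E'
from h import *;import pickle
from bench import *
from scipy.spatial.transform import Rotation as R
np.set_printoptions(precision=4,suppress=True)
d=pickle.load(open("c0.pkl","rb"));c=d["top"]
f=lambda u,v:(u/2.6+200-.3,v/2.6+90-.3)
for n,p,z in [("LF",(285,165),.06),("RF",(646,195),.06),("LB",(297,40),.06),("RB",(656,70),.06),("sLF",(265,425),.012),("sRF",(412,437),.012),("sRB",(428,255),.012),("grip",(372,394),.046),("eye",(273,437),.0365)]:
    print(n,ray(c,f(*p),z)[:2])
w=d["wrist"];Rt=R.from_quat(current_orientation()).as_matrix()
cam=-w["R"].T@w["t"];print("cam in tool",Rt.T@(cam-current_position()), "R", w["R"]@Rt)
for a in (np.radians(85),np.radians(-95)):
    print(a,inverse_kinematics([.5,-.03,.3],qdown(a)))
E
```

```text
LF [0.6251 0.0341]
RF [ 0.605  -0.2645]
LB [0.7314 0.0261]
RB [ 0.711  -0.2733]
sLF [0.4125 0.0481]
sRF [ 0.4044 -0.0765]
sRB [ 0.5606 -0.0885]
grip [ 0.4375 -0.0409]
eye [0.4011 0.0403]
cam in tool [ 0.0004 -0.0713 -0.1626] R [[ 1.     -0.001  -0.0002]
 [ 0.001   0.9638 -0.2666]
 [ 0.0004  0.2666  0.9638]]
1.4835298641951802 [-0.1979  0.1484  1.6062 -0.      1.387  -1.6814]
-1.6580627893946132 [-0.1979  0.1484  1.6062 -0.      1.387   1.4601]
```

Run:
```python
from h import *;import pickle
from bench import *
a=np.radians(85)
d={}
for i,(p,a) in enumerate([([.66,-.03,.36],np.radians(85)),([.53,-.03,.30],np.radians(85))]):
    try: move_ptp(p,qdown(a))
    except PlanningError as e: print(e); continue
    c=capture("wrist");d[i]=c;cv2.imwrite(f"pics/w1_{i}.png",c["image"])
pickle.dump(d,open("c1.pkl","wb"));print(current_clock())
```

```text
4.7667
```

View pics/w1_0.png

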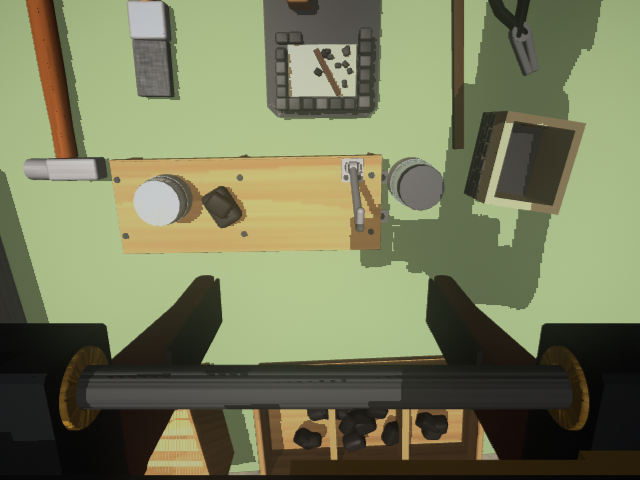

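View pics/w1_1.png

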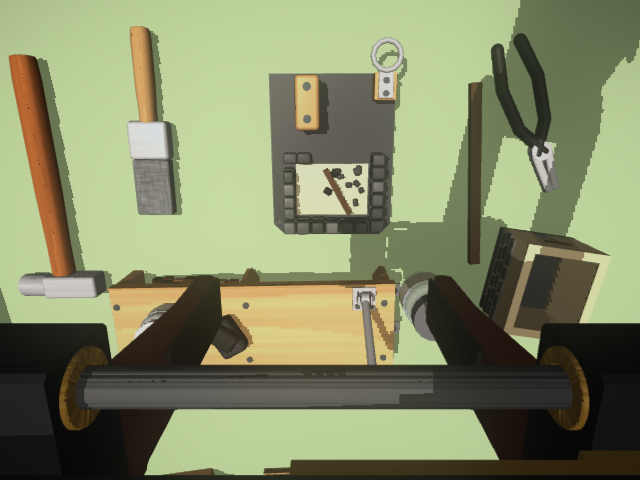

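Wrist view 0 shows the rack deck (110–382, 154–253), with the hook pivot near (352,165) and its bend near (360,222). View 1 shows the whole section, with grip (307,100) and eye ring (388,53). I'll fit the poses from depth.

```bash
python3 - <<'E'
from h import *;import pickle
np.set_printoptions(precision=4,suppress=True)
d=pickle.load(open("c1.pkl","rb"))
def rect(W,box,zr,lab):
    u0,u1,v0,v1=box;w=W[v0:v1,u0:u1];m=(w[...,2]>zr[0])&(w[...,2]<zr[1])
    n,L,st,_=cv2.connectedComponentsWithStats(m.astype(np.uint8))
    k=1+np.argmax(st[1:,4]);p=w[L==k]
    r=cv2.minAreaRect((p[:,:2]*1000).astype(np.float32));print(lab,len(p),r,np.median(p[:,2]));print(cv2.boxPoints(r))
    return p
W0=cloud(d[0]);W1=cloud(d[1])
rect(W0,(80,400,130,270),(.056,.064),"deck0")
rect(W1,(80,400,260,400),(.056,.064),"deck1")
rect(W1,(250,420,60,250),(.008,.016),"board")
rect(W1,(285,330,60,140),(.042,.050),"grip")
rect(W1,(365,410,30,80),(.030,.042),"eye+plate")
rect(W1,(365,410,30,73),(.030,.042),"eye")
p=W0[100:260,335:380].reshape(-1,3);p=p[p[:,2]>.068]
print("hook", len(p)); 
for z in np.arange(.07,.19,.01):
    q=p[(p[:,2]>z)&(p[:,2]<z+.01)]
    if len(q):print(round(z,3),len(q),q.mean(0))
print(W0[240:260,400:500,2].mean(), W1[100,200])
for c,u,v,z in [(0,382,154.5,.06),(0,112,160,.06),(0,381.5,248,.06),(0,123,253,.06),(1,269.5,73.5,.012),(1,395,73,.012),(1,307,100,.046),(1,388,54,.039)]:
    print(c,u,v,ray(d[c],(u,v),z)[:2])
E
python3 - <<'E'
import cv2
im=cv2.imread("pics/w1_1.png");cv2.imwrite("pics/z3.png",cv2.resize(im[20:300,230:430],None,fx=2.1,fy=2.1))
E
```

```text
deck0 20779 ((669.2225341796875, -119.44410705566406), (302.3144226074219, 109.31838989257812), 86.04109954833984) 0.06053712571961518
[[ 604.2578 -266.4669]
 [ 713.3152 -274.0143]
 [ 734.1873   27.5787]
 [ 625.1298   35.1261]]
deck1 12758 ((664.2607421875, -73.59126281738281), (213.38436889648438, 97.5389175415039), 85.10372161865234) 0.06051138248104149
[[ 606.5629 -175.7315]
 [ 703.7458 -184.0567]
 [ 721.9586   28.549 ]
 [ 624.7756   36.8742]]
board 13015 ((492.64996337890625, -19.666725158691406), (130.33946228027344, 167.07626342773438), 84.98980712890625) 0.012823027471581108
[[403.7396 -77.2918]
 [570.1774 -91.8831]
 [581.5604  37.9584]
 [415.1225  52.5496]]
grip 1351 ((437.1678161621094, -40.40827560424805), (23.26241683959961, 51.793678283691406), 84.79937744140625) 0.04623541868085477
[[410.3233 -49.6442]
 [461.9037 -54.339 ]
 [464.0123 -31.1723]
 [412.4319 -26.4776]]
eye+plate 680 ((403.6964111328125, 40.10517120361328), (30.684894561767578, 37.43423080444336), 84.02548217773438) 0.038580421628281805
[[383.484   26.7943]
 [420.7149  22.8979]
 [423.9088  53.4161]
 [386.6779  57.3125]]
eye 519 ((400.54339599609375, 40.455810546875), (30.701473236083984, 31.143041610717773), 84.63613891601562) 0.0388828545562218
[[383.6051  26.6279]
 [414.6117  23.7167]
 [417.4817  54.2837]
 [386.4751  57.195 ]]
hook 655
0.07 129 [0.6334 0.0013 0.0753]
0.08 36 [0.638  0.0012 0.085 ]
0.09 46 [0.6426 0.0005 0.0945]
0.1 48 [0.6475 0.0002 0.1048]
0.11 50 [ 0.6521 -0.0002  0.115 ]
0.12 53 [ 0.6568 -0.0006  0.1251]
0.13 56 [ 0.6615 -0.0007  0.1352]
0.14 33 [ 0.6656 -0.0025  0.1441]
0.15 12 [ 0.6716 -0.0045  0.1542]
0.16 91 [ 0.6758 -0.0021  0.1677]
0.17 100 [ 0.6654 -0.0008  0.172 ]
nan [ 0.4229 -0.1543  0.0006]
0 382 154.5 [0.6252 0.0356]
0 112 160 [ 0.6051 -0.2622]
0 381.5 248 [0.7328 0.0297]
0 123 253 [ 0.7124 -0.2734]
1 269.5 73.5 [ 0.4044 -0.076 ]
1 395 73 [0.4151 0.0519]
1 307 100 [ 0.4352 -0.0392]
1 388 54 [0.4002 0.0413]
```

View pics/z3.png

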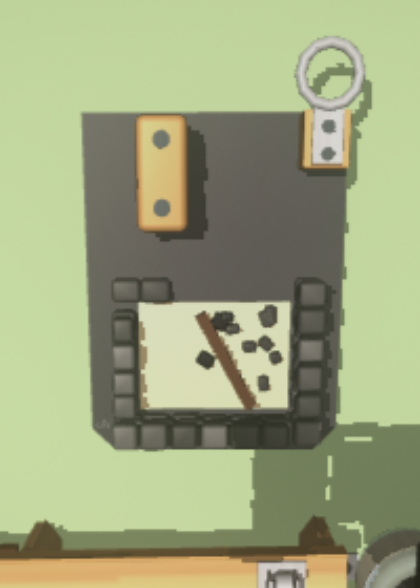

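Run:
```python
from h import *;import pickle
np.set_printoptions(precision=4,suppress=True)
d=pickle.load(open("c1.pkl","rb"));c=d[1];W=cloud(c)
th=np.radians(-3.95);ex=np.array([np.cos(th),np.sin(th)]);ey=np.array([-np.sin(th),np.cos(th)])
O=np.array([.6198,-.0499])
p=W[255:300,100:420].reshape(-1,3)
p=p[(p[:,2]>.01)&(p[:,2]<.05)]
l=(p[:,:2]-O)@np.stack([ex,ey],1)
for lo,hi in [(-100,-50),(50,100)]:
  for z in (.01,.02,.03,.04):
    m=(l[:,1]*1e3>lo)&(l[:,1]*1e3<hi)&(p[:,2]>z)&(p[:,2]<z+.01)&(abs(l[:,0])<.03)
    if m.sum(): print(lo,z,m.sum(),"y",np.percentile(l[m,1]*1e3,[3,50,97]),"x",np.median(l[m,0])*1e3)
im=c["image"].copy()
R3=lambda x,y,z: np.r_[O+ex*x*1e-3+ey*y*1e-3,z*1e-3]
for a,b in [((0,74,0),(0,74,48)),((0,-74,0),(0,-74,48)),((0,-67.5,0),(0,-67.5,48)),((0,67.5,0),(0,67.5,48)),((0,-74,48),(0,74,48)),((10,52,60),(10,52,70))]:
    cv2.line(im,*[tuple(int(round(v)) for v in proj(c,R3(*q))) for q in (a,b)],(0,0,255),1)
cv2.imwrite("pics/z4.png",cv2.resize(im[200:320,100:440],None,fx=2.3,fy=2.3,interpolation=cv2.INTER_CUBIC))
```

```text
-100 0.01 53 y [-93.0093 -72.5166 -67.1763] x 4.816114922512198
-100 0.02 47 y [-80.7888 -73.5864 -69.0561] x 1.9891259061175703
-100 0.03 32 y [-80.4029 -75.0821 -71.2841] x 1.491882863992407
-100 0.04 39 y [-96.5932 -78.3723 -63.199 ] x -0.0944425493416711
50 0.01 51 y [67.9464 74.1012 99.8605] x 4.474908253984064
50 0.02 47 y [69.5039 75.1333 99.7721] x 2.751977138312215
50 0.03 35 y [72.3785 77.4199 99.6691] x 1.6503796644579019
50 0.04 27 y [51.5155 68.971  80.6624] x 0.14002361854043507
```

View pics/z4.png

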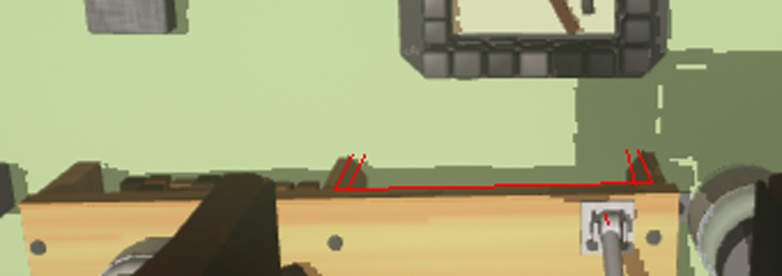

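Bay centre and section pose agree with the known dimensions, to about 1 mm. Now I'll grasp, align, and push in up to the mouth.

```bash
cat >> h.py <<'E'
th=np.radians(-3.95);ex=np.array([np.cos(th),np.sin(th)]);ey=np.array([-np.sin(th),np.cos(th)])
O=np.array([.6198,-.0499])+.0005*ey
def RK(x,y,z): return np.r_[O+ex*x*1e-3+ey*y*1e-3,z*1e-3]
def toR(p): d=np.asarray(p)[:2]-O; return np.array([d@ex,d@ey])*1e3
AR=np.pi/2+th
E
python3 - <<'E'
from h import *
from bench import *
np.set_printoptions(precision=4,suppress=True)
ys=np.radians(-5.0);sx=np.array([np.cos(ys),np.sin(ys)]);sy=np.array([-np.sin(ys),np.cos(ys)])
S=np.array([.4941,-.0199]);print("sec in rack",toR(S))
g=S-.061*sx-.025*sy
q=qdown(np.pi/2+ys)
move_ptp([*g,.09],q); move_gripper(.062)
servo_line([*g,.017],q,rate=.08,contact_N=8)
print(current_position(),current_force())
move_gripper(0.0);print("gap",current_finger_gap(),current_force())
# align at standoff: origin rack x=-112
tgt=RK(-112-61,-25,17); servo_line(tgt,qdown(AR),rate=.06)
print(toR(current_position()),current_force(),current_finger_gap(),current_clock())
c=capture("wrist");cv2.imwrite("pics/w2.png",c["image"]);c=capture("top");cv2.imwrite("pics/t2.png",c["image"])
E
```

```text
sec in rack [-127.468    20.7698]
[ 0.4315 -0.0396  0.0173] [ 0.3461  0.3298 -0.2075]
gap 0.023688470623155114 [-0.4892 -0.1073  3.2389]
[-172.667   -25.3809] [-0.5826 -2.322   3.5208] 0.024058067355544718 8.6333
```

View pics/w2.png

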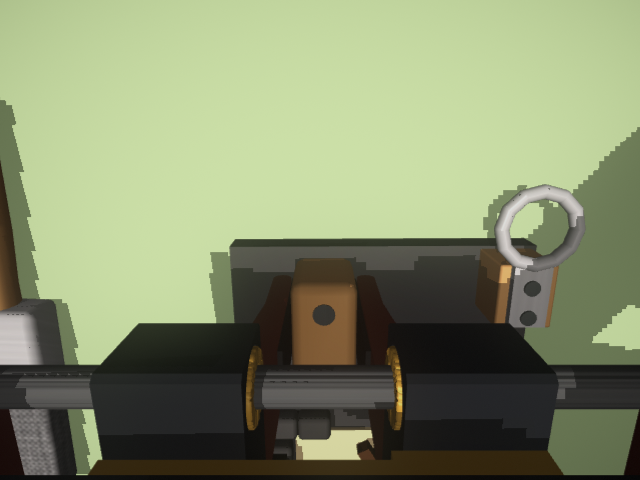

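View pics/t2.png

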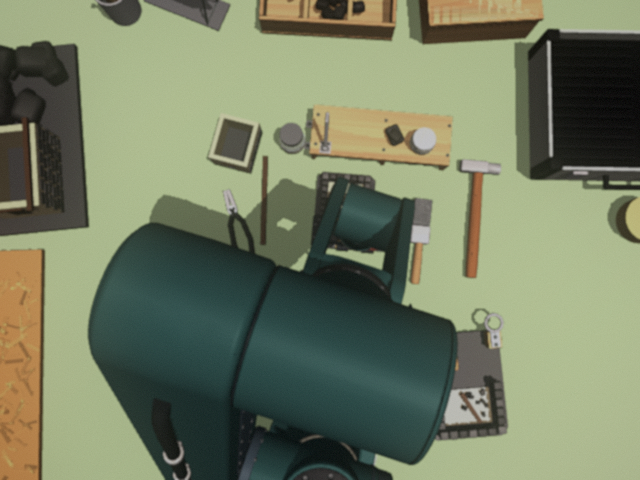

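Grip is firm (gap 24 mm). The wrist view shows the section's front edge level at row ~242, so it is square to the gripper. The brush stays clear at the left. Now the insertion.

Run:
```python
from h import *
from bench import *
np.set_printoptions(precision=3,suppress=True)
q=qdown(AR)
for x in (-85,-60,-30,0):
    h=servo_line(RK(x-61,-25,17),q,rate=.06,contact_N=12)
    print(x,h,toR(current_position())+[61,25],current_force(),current_torque(),current_finger_gap())
    if h: break
if not h:
    h=servo_line(RK(16-61,-25,17),q,rate=.025,contact_N=15)
    print("final",h,toR(current_position())+[61,25],current_force(),current_torque(),current_clock())
c=capture("wrist");cv2.imwrite("pics/w3.png",c["image"]);c=capture("side");cv2.imwrite("pics/s3.png",c["image"][130:300,180:400].repeat(3,0).repeat(3,1))
```

```text
-85 True [-111.374   -0.095] [-0.371  0.949  4.12 ] [ 0.2   -0.282  0.017] 0.023638176606824636
```

View pics/s3.png

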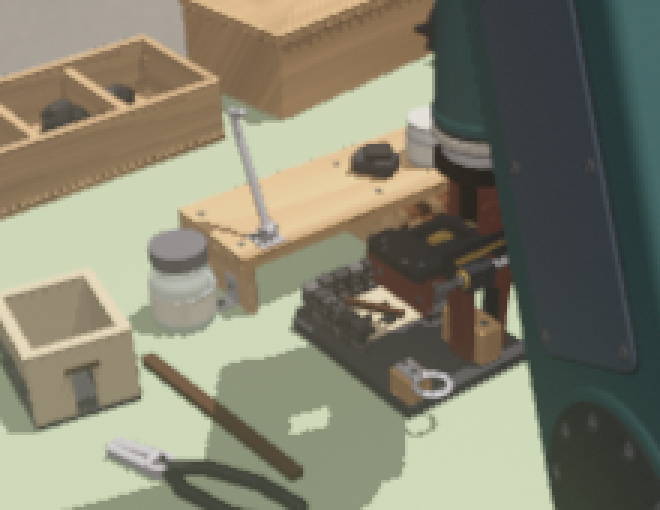

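View pics/w3.png

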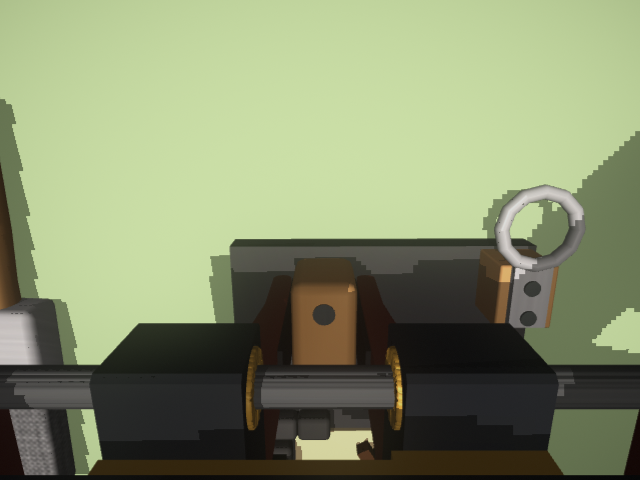

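The stop was only a breakaway transient: the section is still free, about 27 mm from the mouth. I'll continue with a higher threshold.

Run:
```python
from h import *
from bench import *
np.set_printoptions(precision=3,suppress=True)
q=qdown(AR)
h=servo_line(RK(-90-61,-25,17),q,rate=.04)
print(h,toR(current_position())+[61,25],current_force(),current_torque())
for x in (-70,-40,0):
    h=servo_line(RK(x-61,-25,17),q,rate=.04,contact_N=22)
    print(x,h,toR(current_position())+[61,25],current_force(),current_torque(),current_finger_gap())
    if h: break
if not h:
    h=servo_line(RK(15-61,-25,17),q,rate=.02,contact_N=20)
    print("final",h,toR(current_position())+[61,25],current_force(),current_torque())
print(current_clock())
c=capture("wrist");cv2.imwrite("pics/w4.png",c["image"]);c=capture("side");cv2.imwrite("pics/s4.png",c["image"][130:300,180:400].repeat(3,0).repeat(3,1))
```

```text
False [-93.097   0.59 ] [-5.236  1.473 10.569] [0.022 1.159 0.045]
-70 False [-72.494   0.482] [-4.032 -0.799  8.711] [0.06  0.905 0.082] 0.02371596421472864
-40 False [-43.282   0.536] [-6.901 -1.13  10.06 ] [0.074 1.117 0.12 ] 0.024032180321536128
0 False [-3.438  0.481] [-6.894  0.947 10.512] [0.115 1.17  0.075] 0.024018516368199006
final False [11.503  0.499] [-6.774 -0.767 11.544] [0.08  1.231 0.141]
13.3333
```

View pics/s4.png

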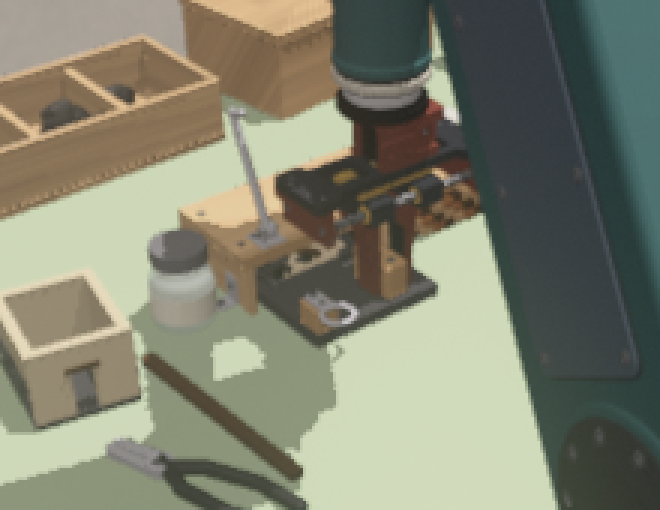

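View pics/w4.png

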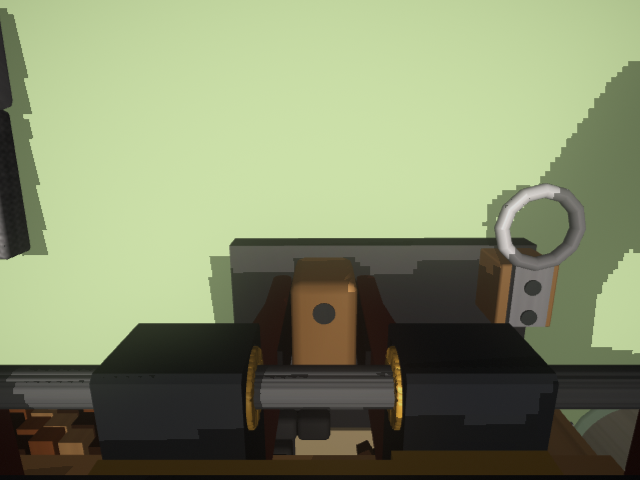

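It is in smoothly, in the commanded range, but no stop force yet. I'll keep pushing until it meets the back.

Run:
```python
from h import *
from bench import *
np.set_printoptions(precision=3,suppress=True)
q=qdown(AR)
for x in (19,23,27,31):
    h=servo_line(RK(x-61,-25,17),q,rate=.02,contact_N=14)
    print(x,h,toR(current_position())+[61,25],current_force(),current_torque(),current_finger_gap())
    if h or np.linalg.norm(current_force()[:2])>18: break
print(current_clock())
c=capture("wrist");cv2.imwrite("pics/w5.png",c["image"])
```

```text
19 True [11.8    0.509] [-1.879 -0.128  5.092] [-0.073 -0.139  0.01 ] 0.023927568710565172
13.6833
```

Run:
```python
from h import *
from bench import *
np.set_printoptions(precision=3,suppress=True)
q=qdown(AR)
for x in (15,17,19,21,23):
    servo_line(RK(x-61,-25,17),q,rate=.02)
    f=current_force(); print(x,toR(current_position())+[61,25],f,current_torque(),current_finger_gap())
    if np.linalg.norm(f[:2])>20: break
print(current_clock())
c=capture("wrist");cv2.imwrite("pics/w5.png",c["image"])
```

```text
15 [12.077  0.519] [-4.883  0.412  8.307] [0.17  0.933 0.146] 0.023829322647770493
17 [12.027  0.542] [-10.354  -0.65   13.207] [-0.006  1.445  0.038] 0.023673548150513507
19 [12.249  0.548] [-14.541  -0.222  16.422] [-0.095  1.967  0.131] 0.023587950632412463
21 [12.752  0.564] [-17.397  -0.955  19.847] [-0.201  2.5    0.098] 0.023439494967058
23 [13.385  0.593] [-18.917  -0.979  20.066] [-0.307  2.879  0.087] 0.0238026762625873
15.0417
```

View pics/w5.png

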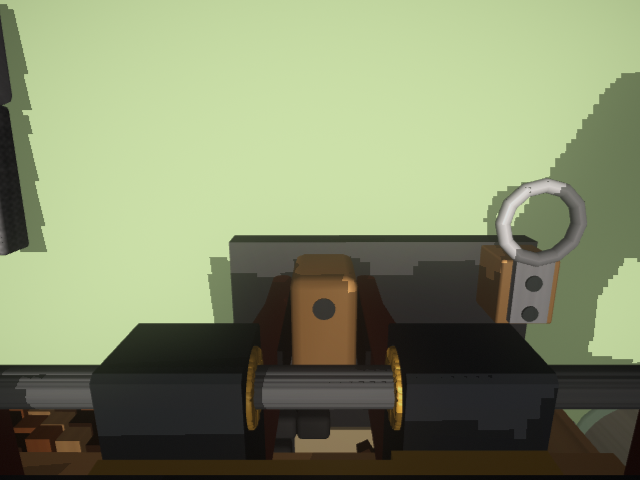

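Firm stop: force climbs without travel at x≈12 in my frame, against a nominal 10, so about 2 mm of bias. I'll ease off, release, rise and check.

Run:
```python
from h import *;import pickle
from bench import *
np.set_printoptions(precision=3,suppress=True)
q=qdown(AR)
servo_line(RK(18-61,-25,17),q,rate=.03);print(current_force())
move_gripper(.06)
p=current_position();servo_line([p[0],p[1],.10],q,rate=.12)
move_gripper(0.0)
p=RK(30,0,260);move_ptp(p,q)
c=capture("wrist");cv2.imwrite("pics/w6.png",c["image"]);pickle.dump(c,open("c6.pkl","wb"))
print(current_clock(),current_force(),current_finger_gap())
W=cloud(c)
def rect(m,lab):
    n,L,st,_=cv2.connectedComponentsWithStats(m.astype(np.uint8))
    k=1+np.argmax(st[1:,4]);p=W[L==k]
    r=cv2.minAreaRect((p[:,:2]*1000).astype(np.float32));print(lab,len(p),r[1],r[2]);b=cv2.boxPoints(r)/1000;print(np.array([toR(x) for x in b]),toR(np.array(r[0])/1000))
l=(W[...,:2]-O)@np.stack([ex,ey],1)*1e3
z=W[...,2]
out=(l[...,0]<-3)&(abs(l[...,1])<90)&(l[...,0]>-130)
rect(out&(z>.007)&(z<.017),"board");rect(out&(z>.042)&(z<.05)&(l[...,1]<20),"grip");rect(out&(l[...,0]<-76)&(z>.03)&(z<.042)&(l[...,1]>20),"eye")
m=(z>.056)&(z<.064)&(l[...,0]>-20)&(l[...,0]<120);rect(m,"deck")
p=W[(z>.068)&(abs(l[...,1]-52)<12)&(l[...,0]>-10)&(l[...,0]<90)];
for h in np.arange(.07,.19,.01):
    s=p[(p[:,2]>h)&(p[:,2]<h+.01)]
    if len(s): print(round(h,2),len(s),toR(s.mean(0)),s[:,2].mean())
```

```text
[-8.989 -0.604  8.685]
18.7667 [-0.147 -1.054 -0.396] 0.00032658466940595947
board 7884 (130.2410430908203, 70.75469970703125) 86.06503295898438
[[-73.731 -65.756]
 [ -2.976 -65.738]
 [ -3.01   64.503]
 [-73.765  64.485]] [-38.37   -0.626]
grip 1618 (23.735424041748047, 51.40963363647461) 85.61737823486328
[[-69.095 -37.407]
 [-17.687 -37.796]
 [-17.507 -14.061]
 [-68.916 -13.673]] [-43.301 -25.734]
eye 485 (31.562549591064453, 26.723094940185547) 86.21192932128906
[[-102.687   35.699]
 [ -75.964   35.775]
 [ -76.054   67.337]
 [-102.777   67.261]] [-89.371  51.518]
deck 30765 (302.84368896484375, 109.44950866699219) 85.99788665771484
[[  -0.736 -217.876]
 [ 108.713 -217.975]
 [ 108.989   84.868]
 [  -0.461   84.968]] [ 54.126 -66.504]
0.07 207 [ 9.936 51.274] 0.0752363261393836
0.08 78 [14.866 51.038] 0.0848738531573683
0.09 80 [19.445 51.005] 0.09492113576250504
0.1 91 [24.267 50.964] 0.10480215235544968
0.11 96 [28.906 50.974] 0.11503428499491197
0.12 105 [33.57  51.098] 0.12492390237657922
0.13 109 [38.158 51.092] 0.13496074359465693
0.14 118 [42.728 50.685] 0.14478746095192235
0.15 71 [47.994 49.234] 0.15463650452149535
0.16 166 [52.143 50.726] 0.16752051854060293
0.17 179 [41.539 51.443] 0.1720559945249086
```

View pics/w6.png

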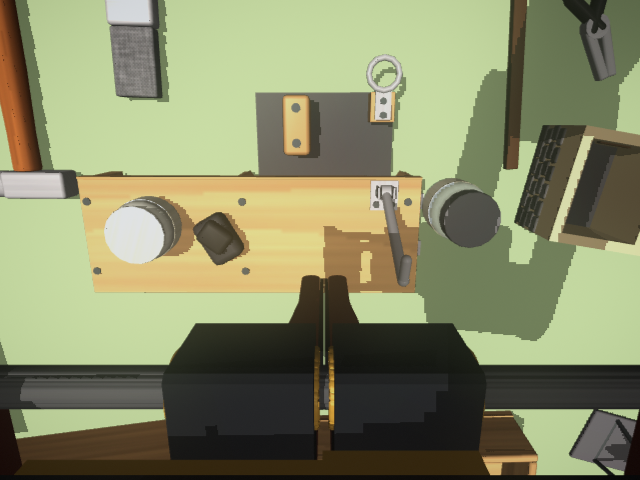

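Section is seated: yaw matches the rack within 0.1°, front edge at -73.7 (nominal -75), eye centred near y=51.5. In the wrist view the hook pivot is near (386,195) and the bend near (404,268). Now I'll swing the hook with the closed fingers behind it.

Run:
```python
from h import *;import pickle
from bench import *
np.set_printoptions(precision=2,suppress=True)
q=qdown(AR);Y=51.3;P=np.array([11.3,70.])
move_ptp(RK(88,Y,215),q)
servo_line(RK(88,Y,135),q,rate=.15)
for x in (60,24.5+1):
    servo_line(RK(x,Y,135),q,rate=.08); print(x,toR(current_position()),current_force())
for ph in (80,70,60,50,40):
    f=np.radians(ph);s=65+(90-ph)*.1
    u=np.array([-np.cos(f),np.sin(f)]);n=np.array([np.sin(f),np.cos(f)])
    K=P+s*u+3*n; servo_line(RK(K[0]+10,Y,K[1]),q,rate=.07)
    print(ph,toR(current_position()),current_position()[2]*1e3,current_force())
print(current_clock())
c=capture("side");pickle.dump(c,open("c7.pkl","wb"));cv2.imwrite("pics/s7.png",c["image"][130:300,180:400].repeat(3,0).repeat(3,1))
c=capture("wrist");cv2.imwrite("pics/w7.png",c["image"])
```

```text
60 [60.39 51.31] [ 0.66 -0.15  0.1 ]
25.5 [25.79 51.24] [-0.02 -0.03  0.07]
80 [12.41 51.33] 135.47506677342773 [-0.24  0.37 -0.08]
70 [ 0.77 51.32] 133.9180357565386 [-0.37  0.32 -0.65]
60 [-10.59  51.3 ] 130.2080774799394 [ 1.01  0.22 -0.06]
50 [-21.32  51.31] 124.54342511372897 [0.49 0.38 0.14]
40 [-31.    51.29] 116.98524382017764 [0.31 0.49 0.02]
22.6
```

View pics/s7.png

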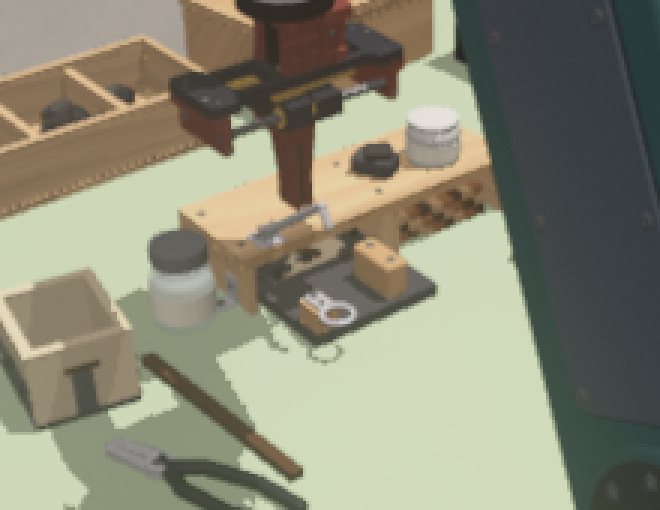

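View pics/w7.png

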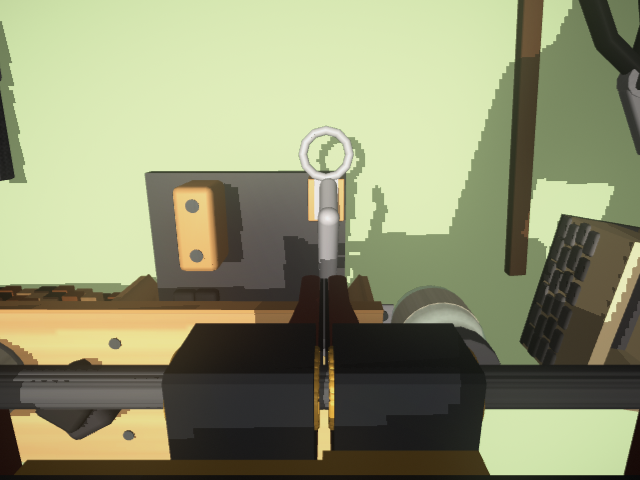

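The hook follows: about 45° up, bend at (328,218) with the tip pointing towards the ring (326,153), lined up laterally. Continuing down.

Run:
```python
from h import *;import pickle
from bench import *
np.set_printoptions(precision=2,suppress=True)
q=qdown(AR);Y=51.3;P=np.array([11.3,70.])
for ph in (30,20,10,2,-5,-10,-14,-17,-19,-21):
    f=np.radians(ph);s=66
    u=np.array([-np.cos(f),np.sin(f)]);n=np.array([np.sin(f),np.cos(f)])
    K=P+(70)*u+3*n; off=10 if ph>5 else 0
    K=P+(70 if ph>5 else 78)*u+3*n
    dz=0 if ph>5 else -10*abs(np.tan(f))*0
    servo_line(RK(K[0]+off,Y,K[1]),q,rate=.05)
    F=current_force();print(ph,toR(current_position()),current_position()[2]*1e3,F)
    if F[2]>4: break
print(current_clock())
c=capture("side");pickle.dump(c,open("c8.pkl","wb"));cv2.imwrite("pics/s8.png",c["image"][130:300,180:400].repeat(3,0).repeat(3,1))
c=capture("wrist");cv2.imwrite("pics/w8.png",c["image"])
```

```text
30 [-38.49  51.35] 107.13601963390994 [0.14 0.58 0.7 ]
20 [-44.01  51.34] 96.29883542112479 [ 0.49 -0.51 -0.21]
10 [-47.64  51.32] 84.61888688232858 [ 0.47  0.53 -0.12]
2 [-66.63  51.31] 75.7408728200674 [ 0.44  0.7  -0.79]
-5 [-66.97  51.3 ] 65.6253885475382 [ 0.53 -0.13 -0.95]
-10 [-66.29  51.31] 58.98085571991312 [-0.42 -0.75 -0.14]
-14 [-65.3   51.32] 53.69115588149055 [ 0.23 -0.28  0.1 ]
-17 [-64.13  51.14] 51.224777017370435 [-4.44 -0.74 13.12]
25.5917
```

View pics/s8.png

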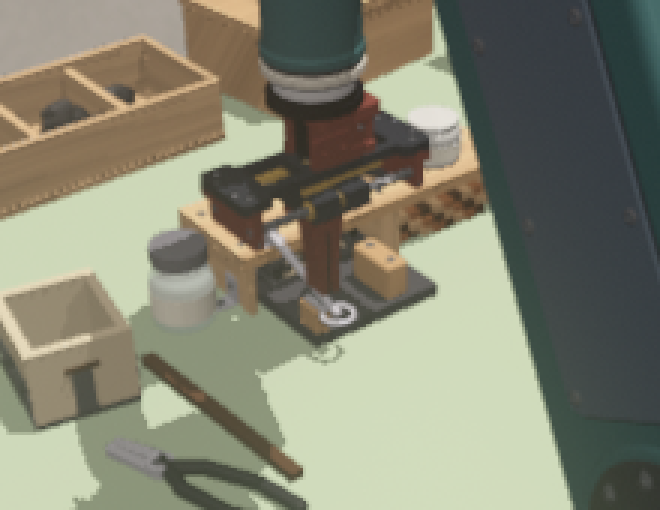

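View pics/w8.png

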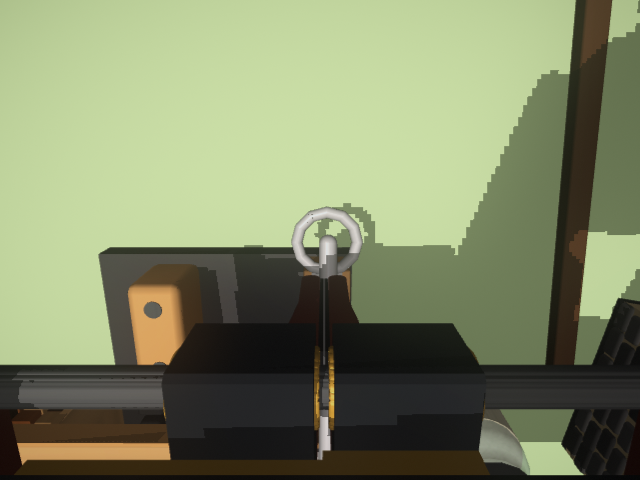

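The arm reached the eye: 13 N at about -17°, with the bend seen inside the ring at (328,243). I'll lift off and verify.

Run:
```python
from h import *;import pickle
from bench import *
np.set_printoptions(precision=2,suppress=True)
q=qdown(AR)
p=current_position();servo_line([p[0],p[1],.17],q,rate=.1)
move_ptp(RK(0,0,260),q)
c=capture("wrist");cv2.imwrite("pics/w9.png",c["image"]);pickle.dump(c,open("c9.pkl","wb"))
s=capture("side");cv2.imwrite("pics/s9.png",cv2.resize(s["image"][170:270,220:340],None,fx=6,fy=6,interpolation=cv2.INTER_CUBIC))
cv2.imwrite("pics/w9z.png",cv2.resize(c["image"][40:260,250:450],None,fx=2.7,fy=2.7,interpolation=cv2.INTER_CUBIC))
print(current_clock(),current_force())
W=cloud(c);l=(W[...,:2]-O)@np.stack([ex,ey],1)*1e3;z=W[...,2]*1e3
m=(abs(l[...,1]-51.5)<3)
for x in range(-115,25,8):
    k=m&(l[...,0]>x)&(l[...,0]<x+8)
    if k.sum(): print(x+4,k.sum(),"zmax",np.percentile(z[k],95))
k=(l[...,0]<-3)&(l[...,0]>-130)&(abs(l[...,1])<90)&(z>7)&(z<17)
n,L,st,_=cv2.connectedComponentsWithStats(k.astype(np.uint8));P=W[L==1+np.argmax(st[1:,4])]
r=cv2.minAreaRect((P[:,:2]*1000).astype(np.float32));print(r[1:],np.array([toR(b/1000) for b in cv2.boxPoints(r)]))
```

```text
27.7 [ 0.13  0.19 -0.04]
-111 54 zmax 1.799892084320793
-103 47 zmax 40.60891989347246
-95 63 zmax 39.1317630071789
-87 108 zmax 44.65144350125602
-79 88 zmax 47.735218034322386
-71 67 zmax 50.019527655579545
-63 78 zmax 52.38849959674205
-55 75 zmax 55.27126975058242
-47 85 zmax 57.96110687184217
-39 107 zmax 59.62365095998927
-31 1216 zmax 357.66491178910866
-23 447 zmax 357.73190206884533
-15 110 zmax 67.57169758749106
-7 118 zmax 70.28400886876783
1 116 zmax 72.45818843755777
9 81 zmax 78.01182809177472
17 33 zmax 76.68195273294106
25 58 zmax 63.877423763995374
((119.75203704833984, 70.5949935913086), 86.0706787109375) [[-73.57 -65.65]
 [ -2.98 -65.63]
 [ -3.02  54.13]
 [-73.62  54.1 ]]
```

View pics/s9.png

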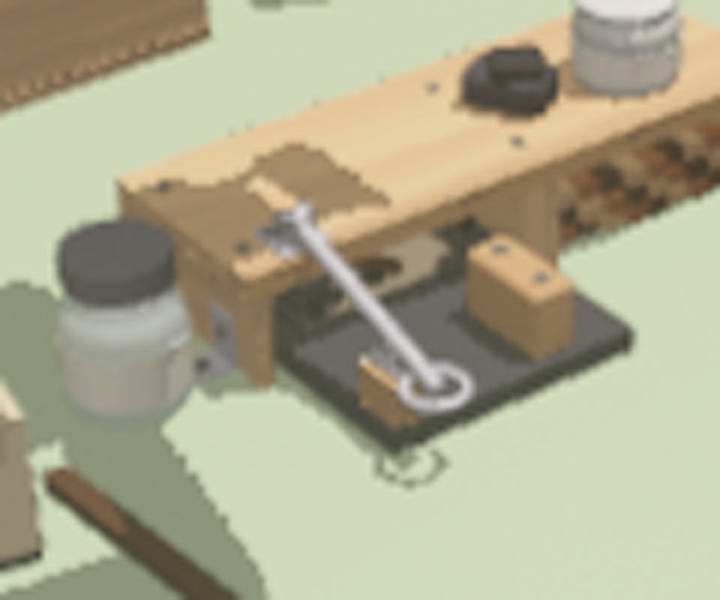

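View pics/w9z.png

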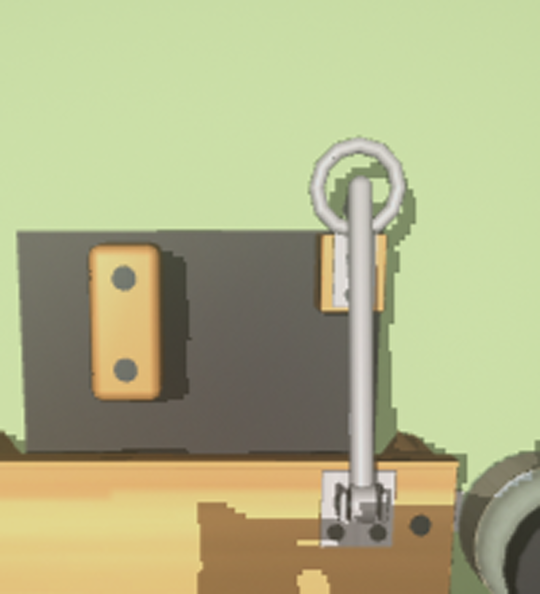

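View pics/w9.png

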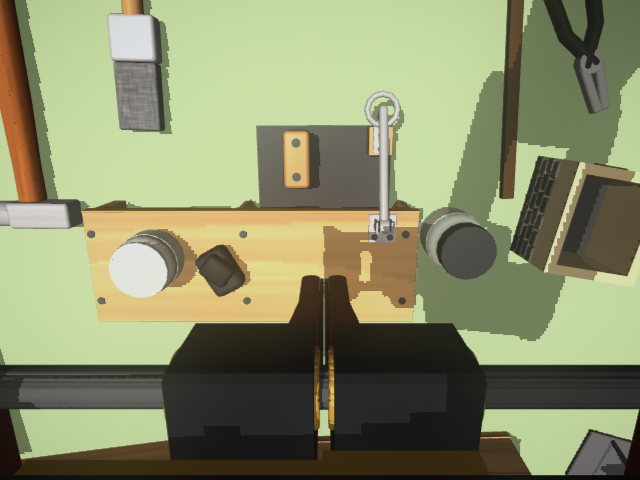

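The hook lies at about 17° with its bend inside the ring. The section hasn't moved (front edge at -73.6), and the bystanders are in place. I'll hand it in.

```bash
python3 -c "
from bench import *
close_job();print(current_clock())"
```

```text
the job is handed in; nothing more can be done
the job is handed in; nothing more can be done
```

The section is fully home in the left bay and the gate hook is closed in its eye. I handed the job in at about 28 s with the gripper raised clear of everything.

**Section:** I slid it in by the batten, ruin end first, until the force rose with almost no further travel. That was at x ≈ 12 mm in my estimate of the rack's frame. Its yaw matches the rack's to within about 0.1°, and its front edge is at -73.6 mm.

**Hook:** I swung it down with the closed fingers until it met the eye at about 13 N. After letting go, the arm slopes about 17.5° down (17° nominal). Its bend shows inside the ring in both the wrist and side views.

**Bystanders:** All those in view in the last pictures look unmoved, judged by eye only.

**Checks that disagreed:**
- My positions read 1.5–2 mm deeper than the nominal fully home position, which I put down to camera calibration.
- Two early contact stops during the push happened away from any clear obstruction. I took them for start-of-motion friction, continued, and confirmed the back stop by the steady force rise.

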